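Dial the code and unlatch the document box

TASK

Unlock the grey lock box on the desk: with a fingertip, flick the edges of its three thumbwheels click by click until their upper faces show the code, from left to right two, five and three pips. Then push the latch slide with a fingertip all the way to the right, so that the lid springs up. Nothing is to be picked up, and the box and the things around it stay where they are.

Things in the scene. Friction and masses are not known exactly. Their poses are not given: they have to be found in the camera images.
- lockbox: grey steel lock box, 190 mm deep (x) by 270 mm wide (y) by 56 mm high, about 4 kg, loose on rubber feet. Origin at the centre of its underside; x points from its front to its back (the front is turned roughly to the robot), y to its left, z up. The front 90 mm is a flat console deck, 56 mm above the desk, with three thumbwheels in slots and the latch slide; behind it lies the lid.
- wheel_left_axis (a point): middle of the left thumbwheel's axle (along the box's y), fixed on the box, 14 mm below the deck. All three wheels are alike: a six-sided black drum 20 mm wide along y, flat faces 18 mm from the axle with 1 to 6 white pips, and a straight rib 4.5 mm thick at each edge between faces, rib tips 32 mm from the axle. 48 mm from wheel to wheel, in a row along y.
- wheel_middle_axis (a point): the same point of the middle thumbwheel. With a wheel at a click, one flat face lies level on top, 18 mm above the axle (4 mm above the deck), and a rib stands 30 degrees before and another 30 degrees behind it, tips about 27 mm above and 16 mm before or behind the axle; half way between clicks a rib stands at the very top, tip 32 mm and foot 21 mm above the axle.
- wheel_right_axis (a point): the same point of the right thumbwheel. The white triangles on the deck beside each wheel point at the face that counts, the one looking straight up. From the right wheel's axle to the latch's thumb piece (locked) it is 79 mm along the box's y.
- wheel_left (a joint): angle of the left thumbwheel, rad, no end stops. At a whole number k of clicks (angle = 1.0472 k, also negative) the upper face shows 1 + (k modulo 6) pips: 0 one, 1.047 two, 2.094 three, 3.142 four, 4.189 five, 5.236 or -1.047 six, and so on. It grows, one pip more a click, as the top of the wheel is pushed to the box's +x (away from its front).
- wheel_middle (a joint): angle of the middle thumbwheel, same scale. A sprung pawl holds each wheel at its clicks; pushed past half way between two clicks it snaps on to the next by itself as soon as it is free. Turning it takes about 3 N at a rib's tip. An upright finger face against the flank of a rib turns the wheel; pressing down on a rib only jams it. Wheels turn both ways.
- wheel_right (a joint): angle of the right thumbwheel, same scale. In the first tenths of a second a wheel may still be snapping into its nearest click.
- latch_knob (a point): centre of the latch's thumb piece, a black ridged block 32 mm (box x) by 14 mm (box y) by 14 mm high, on a steel plate on the deck, to the right of the wheels; its top is 72.5 mm above the desk, its middle 65.5 mm. It moves with the slide.
- latch (a joint): slide of the latch in m: 0 locked, 0.018 fully open; grows as the thumb piece is pushed to the box's right (its -y), away from the wheels, with about 3 N, and stays where it is left. While any wheel is off the code it is stopped after about 2 mm.
- lid (a joint): opening of the lid in rad about its hinge along the back edge of the box: 0 shut, 0.35 popped up. A spring lifts it by itself once the latch is about 15 mm along; its front edge then rises about 33 mm.
- notes: bystander: pad of sticky notes, 78x78x10 mm, right of the box; origin under its centre
- pen: bystander: black pen, 145 mm long, right of the box; origin under its centre
- rubber: bystander: eraser in a sleeve, 46x21x12 mm, in front of the box; origin under its centre
- clip: bystander: black binder clip, 39 mm high, in front of the box; origin under its centre
- house_keys: bystander: bunch of keys lying flat, 104x116x8 mm, right of the box; origin under its centre
- cellphone: bystander: phone lying flat on the desk mat, 149x73x8 mm, left of the box; origin under its centre

How it is judged:
On the way, in this order (a step that is already met when the one before it is completed fails the run):
1. the three wheels show two, five and three pips, the latch still locked ((value of joint wheel_left between -5.436 and -5.036 rad or value of joint wheel_left between 0.8472 and 1.2472 rad or value of joint wheel_left between 7.1304 and 7.5304 rad) and (value of joint wheel_middle between -2.2944 and -1.8944 rad or value of joint wheel_middle between 3.9888 and 4.3888 rad or value of joint wheel_middle between 10.272 and 10.672 rad) and (value of joint wheel_right between -4.3888 and -3.9888 rad or value of joint wheel_right between 1.8944 and 2.2944 rad or value of joint wheel_right between 8.1776 and 8.5776 rad) and value of joint latch below 0.006 m), for 0.2 s.
2. the latch is pushed over and the lid springs up (value of joint latch above 0.0145 m and value of joint lid above 0.2 rad), for 0.2 s.
At the end, for the whole second after the job is handed in: The upper faces show two, five and three pips (each wheel within 0.2 rad of that click, at rest), the latch is more than 14.5 mm along, the lid stands open by more than 0.2 rad, and the box is within 25 mm of where it stood (all of step 2 and (value of joint wheel_left between -5.436 and -5.036 rad or value of joint wheel_left between 0.8472 and 1.2472 rad or value of joint wheel_left between 7.1304 and 7.5304 rad) and (value of joint wheel_middle between -2.2944 and -1.8944 rad or value of joint wheel_middle between 3.9888 and 4.3888 rad or value of joint wheel_middle between 10.272 and 10.672 rad) and (value of joint wheel_right between -4.3888 and -3.9888 rad or value of joint wheel_right between 1.8944 and 2.2944 rad or value of joint wheel_right between 8.1776 and 8.5776 rad) and linear speed of lockbox below 0.02 m/s and distance of lockbox from where it was at the start of the episode below 0.025 m and velocity of joint wheel_left between -0.1 and 0.1 rad/s and velocity of joint wheel_middle between -0.1 and 0.1 rad/s and velocity of joint wheel_right between -0.1 and 0.1 rad/s and velocity of joint lid between -0.1 and 0.1 rad/s); the robot touches nothing.
It fails at once if the box is shoved away, tipped or lifted (more than 40 mm, 0.1 rad or 10 mm) (distance of lockbox from where it was at the start of the episode above 0.04 m or angle between lockbox's own z axis and vertical above 0.1 rad or height (world z) of lockbox above 0.01 m).
It fails at once if the arm or the gripper's body leans on the box (over 8 N); only the fingers work on it (contact force between the arm and lockbox above 8 N).
It fails at once if the lid is prised up while the latch still holds it (value of joint lid above 0.1 rad and value of joint latch below 0.01 m).
It fails at once if a bystander is pushed more than 30 mm away or picked up (distance of any of notes, pen, rubber, clip, house_keys, cellphone from where it was at the start of the episode above 0.03 m).
It also fails if it takes over 61 s, if anything falls off the work surface, if the arm or the gripper's body presses on something with over 40 N, if the wrist force passes 120 N, or if a joint passes its speed limit or range.

ROBOT

A 6-joint arm with a two-finger parallel gripper is mounted at the origin on a cart in front of the work surface, level with it; the furniture and walls round the work are solid. World frame = base frame: x ahead of the robot, y to its left, z up, the work surface at z = 0. Lengths are in m, angles in rad, forces in N, time in s.
With the tool pointing down it reaches from about 0.325 to 0.875 m from the base axis. Payload 4.4 kg.
Tool frame: the origin (TCP) lies between the finger pads; the fingertips stand 22 mm ahead of it and the grasp point (between the pads) lies 3 mm ahead of it; x points along the fingers, z is the direction in which the jaws open and shut, and the axes are right-handed (so a half turn about x gives the same grasp; the last joint's range is limited). The gripper opens to 85 mm and grips with 20 to 120 N. Pads are 22 mm wide; open, the fingers measure 114 mm over their backs; the gripper's body (76 mm by 85 mm) begins 54 mm behind the grasp point. The pads swing forward as they close: fully open they stand 13 mm farther back than shut.
Start: joints at [-1.304, 0.207, 1.542, -0, 1.393, -0.15], TCP at [0.233, -0.526, 0.253] pointing down, gripper open.
Joint ranges: [-2.73, 2.73], [-0.86, 2.22], [0.23, 2.46], [-1.11, 4.25], [0.08, 2.63], [-2.82, 2.82]. Speed limits (rad/s): [2.79, 2.79, 3.14, 3.14, 3.14, 3.14].

INTERFACE

Orientations are given as a unit quaternion [x, y, z, w].
In Python, from plant import arm gives the robot as it stands. The module is installed in compiled form; this text tells all that it offers.
- The arm moves only by the tool servo_tool, never from a script. Its argument "increments" is text: rows parted by semicolons, each of 5 numbers parted by spaces: the opening in per cent of the stroke, from 0 (shut) to 100 (fully open), then the shift along the world's x, y, z in mm, then the turn about the world's z in rad. A call has 1 to 12 rows; each row is the pose to reach, as a shift and turn from the pose measured when the call began; what a row does not reach only later rows make up. A row lasts 1/10 s, in which the tool goes at most 50 mm and 8.59 degrees, less where a joint would pass 70% of its speed; a pose out of reach is approached as far as the arm can. A call with a gripper value outside its range is refused whole. The fingers move at their own pace and stop on an object; the grip force is fixed at half the most. Time passes only in rows, so rows that repeat a pose let the fingers close. It gives the time, the measured TCP pose, the force and the opening at its end, in the units of the state.
- arm.sense(): the state, without advancing time (a new reading comes with each control period).
- arm.get_image(name): name is "scene" or "top" or "wrist"; returns a dict with "img" (480x640x3 uint8, red, green, blue), "camera_matrix" (3x3 intrinsics, pixels), "pose" (4x4, takes a point from camera to world coordinates); the wrist camera has in their place "T_tool_cam" (4x4, takes a point from camera to tool coordinates, whose origin is the TCP and whose axes are the tool frame's). Camera axes: x right, y down, z forward; pixel columns grow to the right and rows downward; lengths in m; the calibration is good to about 2 mm. A picture is of the moment at which its call begins: read the wrist's pose just before it. There is no depth.
- arm.hand_in(): hands the job in, once; it reports no verdict.
Trained networks look in a picture, given as the dict that the camera call returned (one of the last four; its "shot" number tells which), for a name from the list of things; names that differ only in an ending like _2 or _b are one class to them, and where a whole thing is asked for, a point or a joint stands for the part that bears it (a point fixed in the world has none). Each returns a list of dicts, best first, with "confidence" (0 to 1); they miss things now and then, are a little off and sometimes report something else, mostly with a low value. They report only what shows in the picture. A call takes as long as a camera call.
- arm.recognise(name, picture): "centre" ([x, y, z] in m, in world coordinates, good to about 4 mm: the middle of the surface that is visible of it).
- arm.trace(name, picture): "region" (480x640 bool, what is visible of it).
The state is a dict: "time_s": time; "joint_positions": joint angles; "dq": joint speeds; "joint_efforts": joint torques, N m; "position": TCP position; "ee_rot": TCP orientation; "wrist_force": force on the tool from outside, world axes, zero at the start; "moment": the same for the moment, N m; "gripper_width": finger opening in m.
Only numpy, scipy, OpenCV 4.12 (cv2) and the standard library are available. Lean on these libraries where they do the work, as an engineer would, in place of code of your own. Each camera call takes 0.05 s, during which the arm holds its last target. There are 200 camera calls.

## Working session

There is one attempt and no reset: what is moved stays moved. The work goes in short steps, Python scripts to look and compute and a tool call to move; the robot and the scene stay as the last step left them, time stands still between calls to the robot, and variables do not carry over. Pictures are saved under pics/ and viewed, about 8 in all and at most 12, crops included, and the job is handed in when it is done.

Besides the shell and the picture viewer there is one more tool, called after ">>>" as name(argument=value, ...), one argument or row to a line, values as JSON. servo_tool: Moves the arm, as the interface text tells. Its arguments: {"type":"object","properties":{"increments":{"type":"string"}},"required":["increments"]}

```bash
mkdir -p pics
python3 - <<'E'
from plant import arm
import cv2,numpy as np
s=arm.sense(); print({k:np.round(v,3).tolist() for k,v in s.items()})
ims={n:arm.get_image(n) for n in("scene","top")}
for n,i in ims.items():
    cv2.imwrite(f"pics/{n}0.png",i["img"][:,:,::-1]); print(n,np.round(i["pose"],3).tolist(),i["camera_matrix"].round(0).tolist())
    for t in("lockbox","wheel_left_axis","wheel_middle_axis","wheel_right_axis","latch_knob","lid","rubber","clip"):
        print(n,t,[(np.round(d["centre"],3).tolist(),round(d["confidence"],2)) for d in arm.recognise(t,i)[:4]])
E
```

```text
{'time_s': 0.0, 'joint_positions': [-1.304, 0.207, 1.543, -0.0, 1.394, -0.151], 'dq': [0.001, -0.001, 0.001, -0.002, 0.001, -0.002], 'joint_efforts': [0.001, -38.303, -29.16, -0.0, 0.01, 0.0], 'position': [0.233, -0.525, 0.252], 'ee_rot': [0.386, 0.593, -0.385, 0.592], 'wrist_force': [-0.896, 0.766, -1.188], 'moment': [-0.015, 0.007, -0.02], 'gripper_width': 0.085}
scene [[0.507, -0.58, 0.638, -0.177], [-0.862, -0.324, 0.391, -0.609], [-0.02, -0.748, -0.664, 0.781], [0.0, 0.0, 0.0, 1.0]] [[559.0, 0.0, 321.0], [0.0, 559.0, 236.0], [0.0, 0.0, 1.0]]
scene lockbox [([0.476, -0.191, 0.05], 0.74)]
scene wheel_left_axis [([0.477, -0.19, 0.06], 0.92)]
scene wheel_middle_axis [([0.451, 0.135, 0.013], 0.68), ([0.458, -0.179, 0.062], 0.37)]
scene wheel_right_axis [([0.478, -0.193, 0.056], 0.62), ([0.461, -0.253, 0.074], 0.25)]
scene latch_knob [([0.464, -0.254, 0.076], 0.51)]
scene lid [([0.555, -0.179, 0.058], 0.97)]
scene rubber [([0.378, -0.255, 0.011], 0.57), ([0.377, -0.141, 0.009], 0.5)]
scene clip [([0.378, -0.256, 0.011], 0.63)]
top [[-0.02, -0.998, 0.058, 0.439], [-1.0, 0.019, -0.009, -0.164], [0.008, -0.058, -0.998, 1.108], [0.0, 0.0, 0.0, 1.0]] [[439.0, 0.0, 323.0], [0.0, 439.0, 228.0], [0.0, 0.0, 1.0]]
top lockbox [([0.508, -0.17, 0.055], 0.95), ([0.477, -0.345, 0.005], 0.62)]
top wheel_left_axis [([0.51, -0.169, 0.057], 0.62)]
top wheel_middle_axis [([0.51, -0.173, 0.059], 0.6)]
top wheel_right_axis [([0.507, -0.169, 0.059], 0.78)]
top latch_knob [([0.464, -0.254, 0.07], 0.66), ([0.38, -0.137, 0.012], 0.28)]
top lid [([0.556, -0.168, 0.056], 0.91), ([0.465, -0.254, 0.074], 0.15)]
top rubber [([0.38, -0.138, 0.012], 0.63)]
top clip [([0.377, -0.138, 0.01], 0.63), ([0.383, -0.248, 0.017], 0.57)]
```

Run:
```python
import cv2,numpy as np
a=cv2.imread("pics/scene0.png");b=cv2.imread("pics/top0.png")
cv2.imwrite("pics/v1.png",cv2.resize(b[100:340,180:500],None,fx=2.5,fy=2.5,interpolation=cv2.INTER_CUBIC))
```

```text
(no output)
```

View pics/v1.png

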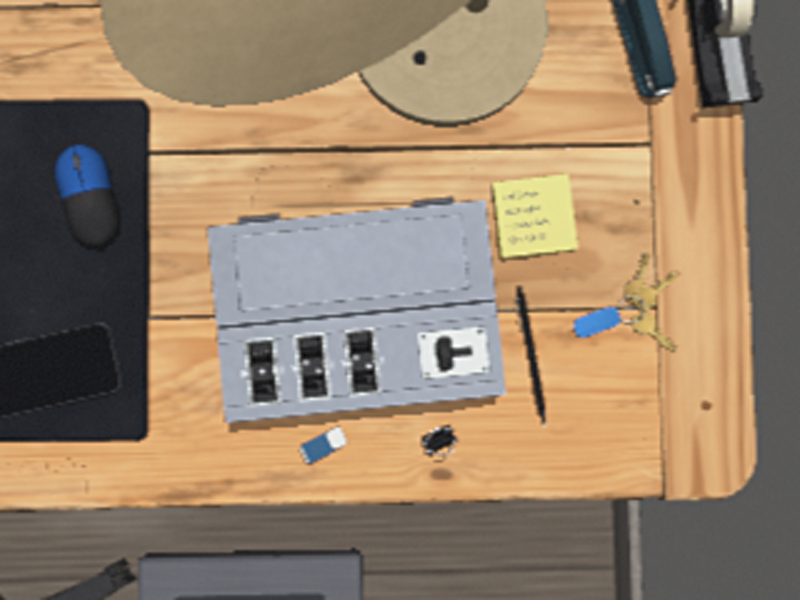

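View pics/scene0.png

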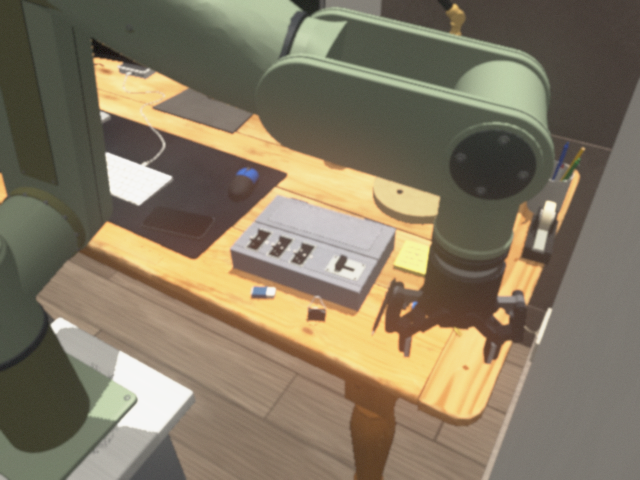

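The top view shows the box at x≈0.5, y≈-0.17 with a yaw of about +0.1 rad. The wheels are at crop pixels (262,371), (312,366) and (362,361), the latch at (452,352), and the rubber and clip lie in front of the box. The scene view agrees. I'll bring the wrist camera above the console next.

>>> servo_tool(
  increments="0 30 40 0 0; 0 60 80 0 -0.1; 0 80 120 0 -0.2; 0 110 160 0 -0.32; 0 130 200 0 -0.32; 0 160 240 0 -0.32; 0 180 280 0 -0.32; 0 200 310 0 -0.32; 0 200 335 0 -0.32; 0 200 335 0 -0.32; 0 200 335 0 -0.32",
)

```text
time_s: 2.0
position: [0.4328, -0.1907, 0.2534]
ee_rot: [0.475, 0.524, -0.475, 0.524]
wrist_force: [-0.3, -1.3, 0.4]
gripper_width: 0.0001
```

```bash
cat > h.py <<'E'
from plant import arm
import cv2,numpy as np
from scipy.spatial.transform import Rotation as R
def wrist():
    s=arm.sense(); i=arm.get_image("wrist")
    T=np.eye(4); T[:3,:3]=R.from_quat(s["ee_rot"]).as_matrix(); T[:3,3]=s["position"]
    i["P"]=T@i["T_tool_cam"]; return s,i
def topx(i,p):
    P=i.get("P",i.get("pose")); q=np.linalg.inv(P)@np.append(p,1); u=i["camera_matrix"]@q[:3]; return u[:2]/u[2]
def ray(i,u,z):
    P=i.get("P",i.get("pose")); d=P[:3,:3]@np.linalg.inv(i["camera_matrix"])@np.array([*u,1.]); c=P[:3,3]
    return c+d*(z-c[2])/d[2]
E
python3 - <<'E'
from h import *
s,i=wrist(); print(s["time_s"],np.round(s["position"],4),s["joint_positions"],i["P"].round(3))
cv2.imwrite("pics/w1.png",i["img"][:,:,::-1])
j=arm.get_image("top")
for n,m in(("w",i),("t",j)):
  for t in("wheel_left_axis","latch_knob","lid"): print(n,t,[(np.round(d["centre"],3).tolist(),round(d["confidence"],2)) for d in arm.recognise(t,m)[:3]])
E
```

```text
2.0 [ 0.4328 -0.1907  0.2534] [-5.97900081e-01 -1.43659204e-02  1.78247060e+00 -7.00056855e-04
  1.37280145e+00  8.74946516e-01] [[ 0.097 -0.958 -0.27   0.5  ]
 [-0.995 -0.093 -0.027 -0.184]
 [ 0.001  0.271 -0.963  0.375]
 [ 0.     0.     0.     1.   ]]
w wheel_left_axis [([0.516, -0.173, 0.055], 0.79)]
w latch_knob [([0.468, -0.257, 0.067], 0.88)]
w lid [([0.558, -0.166, 0.059], 0.82), ([0.521, -0.177, 0.055], 0.59)]
t wheel_left_axis [([0.547, -0.144, 0.055], 0.92)]
t latch_knob [([0.484, -0.346, 0.002], 0.44)]
t lid [([0.56, -0.164, 0.057], 0.7), ([0.46, -0.082, 0.061], 0.15)]
```

View pics/w1.png

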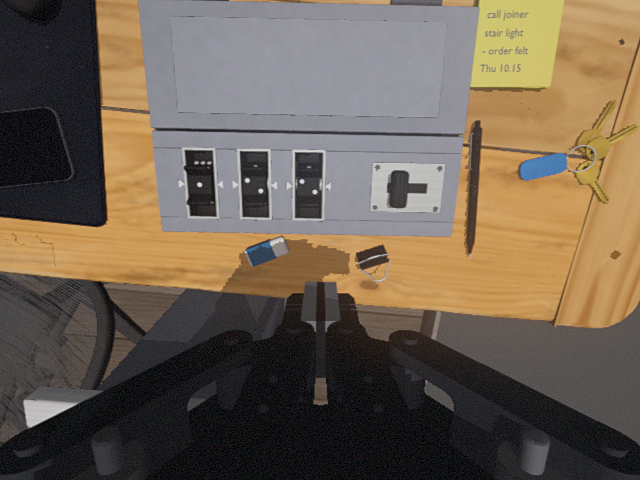

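Run:
```python
from h import *
s,i=wrist()
im=i["img"][:,:,::-1]
cv2.imwrite("pics/w1z.png",cv2.resize(im[140:230,170:450],None,fx=2.85,fy=2.85,interpolation=cv2.INTER_CUBIC))
for n,u,z in (("triL",(182,184),.056),("L",(201,184),.056),("M",(254,184.5),.056),("R",(308,186.5),.056),("triR",(327,187),.056),("knob",(398,188),.0725),("fl",(162,234),.056),("fr",(452,236),.056),("bl",(140,2),.056)): print(n,ray(i,u,z).round(4))
print(topx(i,s["position"]-[0,0,.022]),topx(i,s["position"]-[0,0,.0]))
```

```text
triL [ 0.4493 -0.0654  0.056 ]
L [ 0.4509 -0.0824  0.056 ]
M [ 0.4549 -0.1297  0.056 ]
R [ 0.4577 -0.178   0.056 ]
triR [ 0.4588 -0.1951  0.056 ]
knob [ 0.4658 -0.2549  0.0725]
fl [ 0.4008 -0.0463  0.056 ]
fr [ 0.4244 -0.3157  0.056 ]
bl [ 0.5896 -0.0341  0.056 ]
[320.2164665  297.51337898] [320.20454395 322.39183286]
```

View pics/w1z.png

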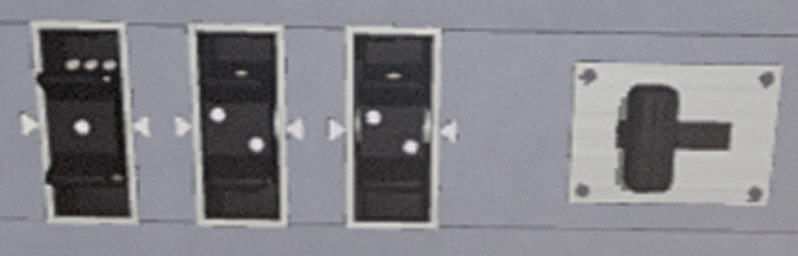

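The left wheel shows 1, with 6 behind it. The middle and right wheels show 2, with 1 behind each. So the left needs +1 click, the middle +3 and the right +1, all pushed away from the front. Measured front width is 270 mm and the wheel pitch 48 mm, which matches the data.

>>> servo_tool(
  increments="0 -10 40 -30 -0.02; 0 -20 80 -60 -0.02; 0 -20 105 -100 -0.02; 0 -20 105 -140 -0.02; 0 -20 105 -150 -0.02; 0 -20 105 -160 -0.02; 0 -20 105 -166 -0.02; 0 -20 105 -166 -0.02",
)

```text
time_s: 3.25
position: [0.4135, -0.0872, 0.0879]
ee_rot: [0.481, 0.518, -0.481, 0.519]
wrist_force: [0.1, -0.9, -0.4]
gripper_width: -0.0002
```

Run:
```python
from h import *
s,i=wrist(); print(s["position"].round(4) if hasattr(s["position"],"round") else s["position"],s["wrist_force"])
cv2.imwrite("pics/w2.png",i["img"][:,:,::-1])
```

```text
[ 0.4135 -0.0872  0.0879] [ 0.07556633 -0.94901078 -0.40806346]
```

View pics/w2.png

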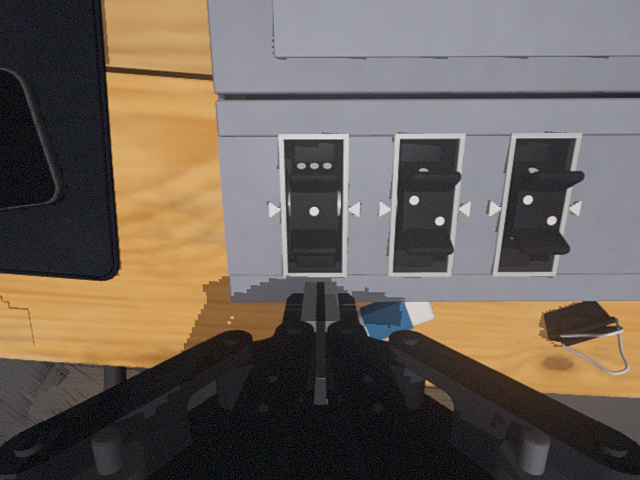

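The fingertips (320,285) stand just in front of the left wheel (314,210), which still shows 1. I'll push it one click, then lift.

>>> servo_tool(
  increments="0 8 2 0 0; 0 16 3 0 0; 0 22 4 0 0; 0 27 4 0 0; 0 31 4 0 0; 0 31 4 0 0; 0 31 4 15 0; 0 20 4 30 0; 0 0 2 30 0; 0 0 2 30 0",
)

```text
time_s: 4.3
position: [0.4119, -0.0847, 0.1178]
ee_rot: [0.481, 0.518, -0.481, 0.518]
wrist_force: [-0.9, 0.8, 0.2]
gripper_width: 0.0
```

Run:
```python
from h import *
s,i=wrist(); print(s["time_s"],s["position"].round(4),s["wrist_force"])
cv2.imwrite("pics/w3.png",i["img"][100:320,200:620,::-1])
```

```text
4.3 [ 0.4119 -0.0847  0.1178] [-0.89216328  0.76413762  0.15208947]
```

View pics/w3.png

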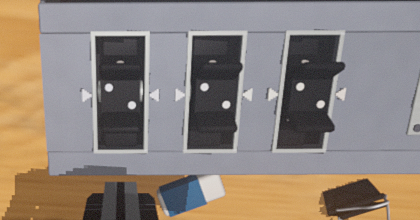

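The left wheel now shows 2. On to the middle wheel, first click of three.

>>> servo_tool(
  increments="0 5 -30 0 0; 0 5 -48 0 0; 0 5 -48 -15 0; 0 5 -48 -30 0; 0 5 -48 -30 0; 0 15 -47 -30 0; 0 23 -46 -30 0; 0 30 -46 -30 0; 0 36 -46 -30 0; 0 36 -46 -30 0; 0 36 -46 -15 0; 0 20 -46 0 0",
)

```text
time_s: 5.55
position: [0.435, -0.1314, 0.1189]
ee_rot: [0.481, 0.517, -0.48, 0.52]
wrist_force: [0.1, 0.7, 0.1]
gripper_width: -0.0001
```

>>> servo_tool(
  increments="0 -15 0 5 0; 0 -17 0 3 0; 0 -17 0 -10 0; 0 -17 0 -25 0; 0 -17 0 -30 0; 0 -8 0 -30 0; 0 0 0 -30 0; 0 8 0 -30 0; 0 14 0 -30 0; 0 14 0 -30 0; 0 14 0 -10 0; 0 0 0 0 0",
)

```text
time_s: 6.75
position: [0.4377, -0.1324, 0.1209]
ee_rot: [0.482, 0.515, -0.48, 0.522]
wrist_force: [0.4, 0.1, 0.3]
gripper_width: -0.0001
```

Run:
```python
from h import *
s,i=wrist(); print(s["time_s"],s["position"].round(4),s["wrist_force"])
cv2.imwrite("pics/w4.png",i["img"][100:320,100:540,::-1])
```

```text
6.75 [ 0.4377 -0.1324  0.1209] [0.42036309 0.05762055 0.25817601]
```

View pics/w4.png

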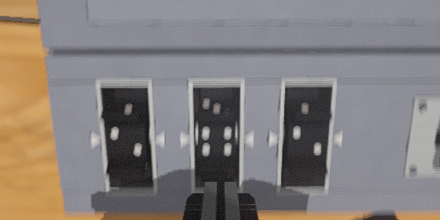

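The middle wheel shows 4. One more click.

>>> servo_tool(
  increments="0 -15 0 3 0; 0 -20 0 0 0; 0 -20 0 -12 0; 0 -20 0 -27 0; 0 -20 0 -33 0; 0 -11 0 -33 0; 0 -3 0 -33 0; 0 5 0 -33 0; 0 11 0 -33 0; 0 11 0 -33 0; 0 11 0 -10 0; 0 0 0 0 0",
)

```text
time_s: 8.0
position: [0.4383, -0.1332, 0.1235]
ee_rot: [0.482, 0.514, -0.479, 0.523]
wrist_force: [-0.6, -0.6, -0.2]
gripper_width: 0.0003
```

>>> servo_tool(
  increments="0 -10 -25 3 0; 0 -17 -48 0 0; 0 -17 -48 0 0; 0 -17 -48 -15 0; 0 -17 -48 -30 0; 0 -17 -48 -33 0; 0 -6 -48 -33 0; 0 2 -48 -33 0; 0 10 -48 -33 0; 0 15 -47 -33 0; 0 15 -47 -33 0; 0 15 -47 -10 0",
)

```text
time_s: 9.2
position: [0.4517, -0.1786, 0.1114]
ee_rot: [0.481, 0.517, -0.479, 0.521]
wrist_force: [0.5, 0.7, -0.2]
gripper_width: 0.0
```

>>> servo_tool(
  increments="0 -20 0 25 0; 0 -30 0 35 0; 0 -30 0 35 0; 0 -30 0 35 0",
)

```text
time_s: 9.6
position: [0.4222, -0.1787, 0.1464]
ee_rot: [0.482, 0.516, -0.479, 0.521]
wrist_force: [0.5, 0.2, -0.2]
gripper_width: -0.0001
```

Run:
```python
from h import *
s,i=wrist(); print(s["time_s"],s["position"].round(4),s["wrist_force"])
cv2.imwrite("pics/w5.png",i["img"][60:340,60:640,::-1])
print([(d["centre"],d["confidence"]) for d in arm.recognise("latch_knob",i)[:2]])
```

```text
9.6 [ 0.4222 -0.1787  0.1464] [ 0.49854142  0.15266827 -0.22399924]
[([0.4664, -0.2515, 0.0709], 0.84), ([0.4961, -0.1722, 0.0579], 0.27)]
```

View pics/w5.png

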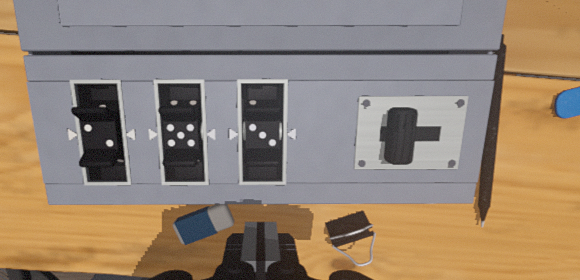

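The wheels now show 2, 5 and 3. The latch knob is at (462,196), about (0.466, -0.255). I'll come down between the right wheel and the knob.

>>> servo_tool(
  increments="0 20 -20 0 0; 0 43 -43 0 0; 0 43 -43 0 0; 0 43 -43 -25 0; 0 43 -43 -50 0; 0 43 -43 -61 0; 0 43 -43 -63 0; 0 43 -43 -63 0",
)

```text
time_s: 10.5
position: [0.4648, -0.2212, 0.0825]
ee_rot: [0.481, 0.517, -0.479, 0.521]
wrist_force: [0.1, -0.2, 0.1]
gripper_width: -0.0
```

>>> servo_tool(
  increments="0 0 -6 0 0; 0 1 -12 0 0; 0 1 -17 0 0; 0 2 -22 0 0; 0 2 -26 0 0; 0 2 -29 0 0; 0 2 -29 0 0; 0 2 -29 0 0",
)

```text
time_s: 11.3
position: [0.4663, -0.2506, 0.0821]
ee_rot: [0.481, 0.517, -0.48, 0.521]
wrist_force: [0.5, -0.0, 0.7]
gripper_width: 0.0
```

Run:
```python
from h import *
s,i=wrist(); print(s["time_s"],s["position"].round(4),s["wrist_force"])
cv2.imwrite("pics/w6.png",i["img"][:,:,::-1])
for t in("latch_knob","lid"): print([(d["centre"],d["confidence"]) for d in arm.recognise(t,i)[:2]])
```

```text
11.3 [ 0.4663 -0.2506  0.0821] [ 0.47331908 -0.03077438  0.67990763]
[([0.4753, -0.2713, 0.0707], 0.97)]
[([0.5475, -0.2207, 0.0841], 0.67)]
```

View pics/w6.png

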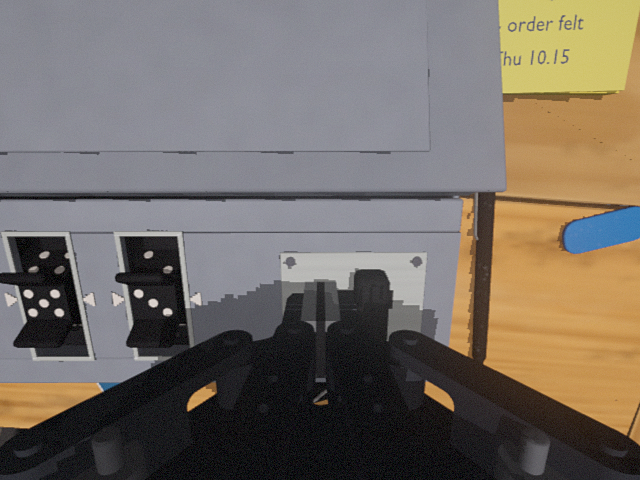

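The lid is up, with its edge at row 190 and detected at z≈0.084. The slide is about 17 mm along. I'll nudge it to its stop, then retreat.

>>> servo_tool(
  increments="0 0 -2 0 0; 0 0 -3 0 0; 0 0 -3 0 0; 0 0 4 0 0; 0 0 6 0 0; 0 -5 6 30 0; 0 -20 6 70 0; 0 -50 10 110 0; 0 -70 20 140 0; 0 -70 20 160 0; 0 -70 20 160 0; 0 -70 20 160 0",
)

```text
time_s: 12.65
position: [0.3964, -0.2301, 0.2419]
ee_rot: [0.481, 0.517, -0.48, 0.521]
wrist_force: [-0.2, 0.1, -0.5]
gripper_width: -0.0001
```

Run:
```python
from h import *
s,i=wrist(); print(s["time_s"],s["position"].round(4),s["wrist_force"])
cv2.imwrite("pics/w7.png",i["img"][:,:,::-1])
for t in("latch_knob","lid"): print([(d["centre"],d["confidence"]) for d in arm.recognise(t,i)[:2]])
```

```text
12.65 [ 0.3964 -0.2301  0.2419] [-0.20112899  0.08771606 -0.52504683]
[([0.3769, -0.1401, 0.0093], 0.71), ([0.4975, -0.173, 0.0554], 0.65)]
[([0.531, -0.1702, 0.0884], 0.91)]
```

View pics/w7.png

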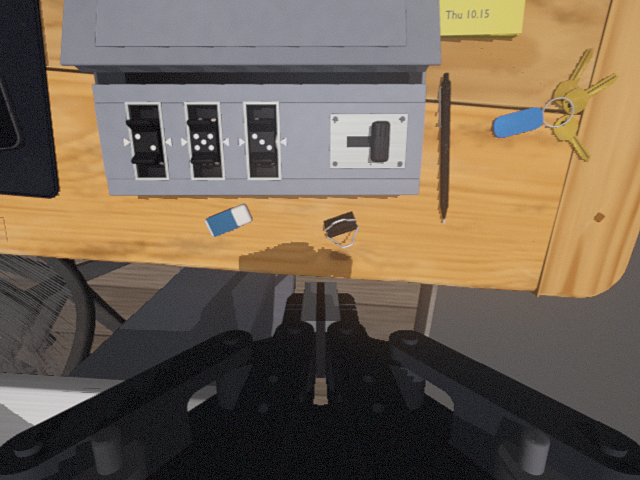

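The wheels show 2-5-3, the lid is open, the knob at (381,142) is over to the right, and the arm is clear. I'll check the numbers and hand in.

Run:
```python
from h import *
s,i=wrist()
print("knob",ray(i,(381,141),.0725),"fl",ray(i,(108,193),.056),"fr",ray(i,(418,192),.056))
k=ray(i,(381,141),.0725)
print("travel",np.hypot(*(k-[.4658,-.2549,.0725])[:2]))
if k[1]<-.2695: print(arm.hand_in())
```

```text
knob [ 0.46516446 -0.27197101  0.0725    ] fl [ 0.40416617 -0.04431974  0.056     ] fr [ 0.42551737 -0.31176037  0.056     ]
travel 0.017082838232148876
the job is handed in; nothing more can be done
None
```

The box is unlocked and the job is handed in, at about 13 s on the robot's clock; the hand-in reports no verdict. With the closed fingertips I clicked the left wheel from 1 to 2, the middle from 2 to 5 and the right from 2 to 3. Then I pushed the latch slide to the right.

**Last checks:**
- **Wheels:** the last wrist picture shows two, five and three pips.
- **Latch:** the thumb piece measured about 17 mm along (at least 14.5 mm needed, calibration good to about 2 mm). I pushed 3 mm further to reach the stop, but felt no clear force from it.
- **Lid:** it stands open in the picture, and the detector put its surface about 30 mm higher than when shut.
- **Box:** its front corners are within about 4 mm of where they started, so it hardly moved.
- **Surroundings:** the bystanders in view look undisturbed. The robot stood clear, touching nothing.

**Disagreement:** in the last picture the detector mistook other things for the latch knob, so I read its position from the pixels instead.

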